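Roll the price rows home in the menu board

TASK

The loose rows of the price board lying on the counter have to be rolled home. First lift off the tamper that was left standing on the board and stand it upright in the middle of the rubber tamping mat; then take the hand roller from its steel tray and roll over the board with steady, moderate pressure, in one go without lifting it from the board until all eight rows are pushed in flush with the frame, and press on the rows with nothing but the roller. Lay the roller back flat in its tray, wheel down, and leave the jug, the saucer and the other things on the counter where they are.

Things in the scene. Friction and masses are not known exactly. Their poses are not given: they have to be found in the camera images.
- board: Price board lying flat, fixed to the counter: aluminium frame 222 x 156 mm, its top 20 mm above the counter, bars 12 mm wide along the long sides and 15 mm at the ends, filled with eight black rows, two blank paper tickets on each. Origin: centre of its underside; y along its length (222 mm), x across it, z up. The rows crack if the roller bears on the board with more than 45 N.
- board_mid (a point): Middle of the board at the height of the frame's top. The rows lie across the board, 130 mm long (along x) and 23 mm wide, at a pitch of 24 mm: row i (0 to 7) is centred at y = (i - 3.5) * 24 mm. A loose row stands 5 mm proud of the frame; it slides straight down, needs about 6 N to move, stays where it is pushed and stops flush with the frame.
- row0 (a joint): How far row 0 of the board is pushed in, in m: 0 = 5 mm proud, 0.005 = flush; home when over 0.0035
- row1 (a joint): How far row 1 of the board is pushed in, in m: 0 = 5 mm proud, 0.005 = flush; home when over 0.0035
- row2 (a joint): How far row 2 of the board is pushed in, in m: 0 = 5 mm proud, 0.005 = flush; home when over 0.0035
- row3 (a joint): How far row 3 of the board is pushed in, in m: 0 = 5 mm proud, 0.005 = flush; home when over 0.0035
- row4 (a joint): How far row 4 of the board is pushed in, in m: 0 = 5 mm proud, 0.005 = flush; home when over 0.0035
- row5 (a joint): How far row 5 of the board is pushed in, in m: 0 = 5 mm proud, 0.005 = flush; home when over 0.0035
- row6 (a joint): How far row 6 of the board is pushed in, in m: 0 = 5 mm proud, 0.005 = flush; home when over 0.0035
- row7 (a joint): How far row 7 of the board is pushed in, in m: 0 = 5 mm proud, 0.005 = flush; home when over 0.0035
- tray: Shallow open steel tray 260 x 134 mm, 24 mm high, walls and floor 4 mm thick, fixed to the counter; the hand roller lies in it. Origin: centre of its underside; its x axis is its long axis.
- roller: Hand roller, 0.54 kg: rubber wheel 48 mm across, 76 mm long in a steel yoke 96 mm wide, upright palm grip over the wheel, handle running out behind, its butt end 146 mm from the axle. Origin: where the wheel touches its support; x forwards, away from the handle, y along the axle, z up when it lies at rest on wheel and butt. It lies in the tray, handle towards the robot.
- roller_grip (a point): Centre of the palm grip, a wooden block 34 mm (along roller x) x 32 mm (along y) x 48 mm high, 61 mm straight above the axle when the roller is held level. At rest the roller is tipped back 0.155 rad onto its handle: the grip leans towards the handle, this point 9 mm behind the axle and 84 mm above the support. Held level, the butt is 21 mm higher than the wheel's bottom.
- roller_axle (a point): Centre of the roller's wheel, 24 mm above what it rolls on. Axes as roller.
- tamper: Coffee tamper, 90 mm high, 0.28 kg, standing upright on the rows of the board: round steel base 58 mm across and 12 mm high, thin neck, round wooden handle 34 to 36 mm across from 48 to 72 mm above its underside. Origin: centre of its underside; z up its axis.
- tamper_mid (a point): The tamper's centre, on its axis 45 mm above its underside.
- mat_top (a point): Centre of the top of the black rubber tamping mat, 150 x 150 mm, 8 mm thick, fixed to the counter, z up.
- jug_mid (a point): Centre of the steel milk jug, 98 mm high, 76 mm across, with a handle loop reaching 62 mm from its axis; 49 mm above its underside. It stands beyond one end of the board, on its long axis, its side 30 to 45 mm from the frame: too tall for the roller's handle to pass over.
- saucer: Grey saucer, 100 mm in diameter and 14 mm high, lying beyond the other end of the board. Origin: centre of its underside.
- mug: White mug 80 mm in diameter, 85 mm high, beyond the board as seen from the robot. Origin: centre of its underside.
- syrup: Amber bottle 70 mm in diameter, 230 mm high, beyond the board. Origin: centre of its underside.
- container: Clear box with blue lid, 116 x 156 x 58 mm. Origin: centre of its underside.
- portafilter: Steel portafilter 70 mm in diameter, 40 mm high, its black handle reaching 184 mm along its -x. Origin: centre of the bowl's underside.
- notebook_edge (a point): Notebook 150 x 210 mm, 12 mm thick, lying flat between the robot and the board. This point: middle of its long edge nearest the board, on the counter.
Not all that is in view belongs to the job. Of the things like the part that bears mat_top, leave any that is brown or purple; of the rest the larger one is meant.

How it is judged:
On the way, in this order (a step that is already met when the one before it is completed fails the run):
1. the tamper stands upright on the mat, let go (horizontal distance between tamper_mid and mat_top below 0.045 m and angle between tamper_mid's own z axis and vertical below 0.12 rad and z of tamper_mid in the frame of mat_top below 0.052 m and contact force between the fingers and tamper below 0.3 N), for 0.2 s.
2. the roller bears on the board and has pushed the first row home (value of joint any of row0, row1, row2, row3, row4, row5, row6, row7 above 0.0035 m and contact force between roller and board above 2 N).
3. all eight rows are home under the roller, which has not yet been lifted off (value of joint each of row0, row1, row2, row3, row4, row5, row6, row7 above 0.0035 m and z of roller_axle in the frame of board below 0.065 m), for 0.05 s.
At the end, for the whole second after the job is handed in: All eight rows pushed in over 3.5 of 5 mm; tamper upright (0.12 rad) on the mat within 45 mm of its centre; roller lying still on the tray floor, wheel down, tilted under 0.1 rad, axle within 115 mm along and 50 mm across of the tray centre; both let go (all of step 1 and value of joint each of row0, row1, row2, row3, row4, row5, row6, row7 above 0.0035 m and x of roller_axle in the frame of tray between -0.115 and 0.115 m and y of roller_axle in the frame of tray between -0.05 and 0.05 m and z of roller_axle in the frame of tray below 0.036 m and angle between roller_axle's own z axis and vertical below 0.1 rad and linear speed of roller below 0.02 m/s and contact force between the fingers and roller below 0.3 N); the robot touches nothing.
It fails at once if the roller is lifted from the board (axle more than 65 mm above the counter, 21 mm clear of a flush row) while some rows are home and others are not (value of joint any of row0, row1, row2, row3, row4, row5, row6, row7 above 0.0035 m and not (value of joint each of row0, row1, row2, row3, row4, row5, row6, row7 above 0.0035 m) and z of roller_axle in the frame of board above 0.065 m).
It fails at once if the roller bears on the board with more than 45 N (contact force between roller and board above 45 N).
It fails at once if the fingers or the arm press on the board (contact force between any of the fingers, the arm and board above 3 N).
It fails at once if a row is pushed in more than 2 mm while the tamper is on the board (contact force between tamper and board above 0.5 N and value of joint any of row0, row1, row2, row3, row4, row5, row6, row7 above 0.002 m).
It fails at once if a bystander is shifted more than 25 mm (distance of any of jug_mid, notebook_edge, saucer, mug, syrup, container, portafilter from where it was at the start of the episode above 0.025 m).
It also fails if it takes over 67 s, if anything falls off the work surface, if the arm or the gripper's body presses on something with over 40 N, if the wrist force passes 120 N, or if a joint passes its speed limit or range.

ROBOT

A 6-joint arm with a two-finger parallel gripper is mounted at the origin on the work surface. World frame = base frame: x ahead of the robot, y to its left, z up, the work surface at z = 0. Lengths are in m, angles in rad, forces in N, time in s.
With the tool pointing down it reaches from about 0.35 to 0.775 m from the base axis. Payload 7.3 kg.
Tool frame: the origin (TCP) lies on the centre line of the jaws, within the pads' length; the fingertips stand 11 mm ahead of it and the grasp point (between the pads) lies 8 mm behind it; y points along the fingers, z is the direction in which the jaws open and shut, and the axes are right-handed (so a half turn about y gives the same grasp; the last joint's range is limited). The gripper opens to 92 mm and grips with 3 to 60 N. Pads are 19 mm wide; open, the fingers measure 130 mm over their backs; the gripper's body (75 mm by 190 mm) begins 47 mm behind the grasp point.
Start: joints at [1.04, 0.342, 1.524, -0, 1.275, -0.146], TCP at [0.197, 0.487, 0.238] pointing down, gripper open.
Joint ranges: [-2.53, 2.53], [-0.77, 2.02], [0.04, 2.7], [-1, 4.14], [0.28, 2.66], [-3.11, 3.11]. Speed limits (rad/s): [2.57, 2.57, 3.14, 3.14, 3.14, 3.14].

INTERFACE

Orientations are given as [roll, pitch, yaw] about the fixed x, y, z axes, in that order (R = Rz(yaw) Ry(pitch) Rx(roll)).
In Python, from cell import robot, cams gives the robot as it stands.
- The arm moves only by the tool apply_moves, never from a script. Its argument "plan" is a list of rows, each a list of 7 numbers: the shift along the tool's x, y, z in m, then the turn, a rotation vector about the tool's x, y, z in degrees, then the gripper command: -1 is fully open, 1 is shut, values between are in proportion. A call has exactly 5 rows; each row is the pose to reach, as a shift and turn from the pose commanded when the call began, along the tool's axes at that moment; what a row does not reach only later rows make up. A row lasts 1/8 s, in which the tool goes at most 62.5 mm and 10.7 degrees, less where a joint would pass 70% of its speed; a pose out of reach is approached as far as the arm can. A call with a gripper value outside its range is refused whole. The fingers move at their own pace and stop on an object; "squeeze" is the grip in N (left out, the last holds). Time passes only in rows, so rows that repeat a pose let the fingers close, or fill a call up. It gives the time, the measured TCP pose, the force and the opening at its end, in the units of the state.
- robot.observe(): the state, without advancing time (a new reading comes with each control period).
- cams.read_camera(name): name is "scene" or "top" or "wrist"; returns the picture (384x512x3 uint8, blue, green, red); there is no depth.
- cams.calibration(name): a dict with "fx", "fy", "cx", "cy" (pixels), "extrinsics" (4x4, takes a point from world to camera coordinates); the wrist camera has in their place "T_tool_cam" (4x4, takes a point from camera to tool coordinates, whose origin is the TCP and whose axes are the tool frame's). Camera axes: x right, y up, looking along -z (the intrinsics and any distortion apply to the point x, -y, -z); pixel columns grow to the right and rows downward; lengths in m; the calibration is good to about 2 mm. A picture is of the moment at which its call begins: read the wrist's pose just before it. calibration takes no time and is no camera call.
- robot.hand_in(): hands the job in, once; it reports no verdict.
The state is a dict: "time": time; "qpos": joint angles; "qvel": joint speeds; "joint_efforts": joint torques, N m; "tool_pos": TCP position; "tool_rot": TCP orientation; "contact_force": force on the tool from outside, world axes, zero at the start; "torque": the same for the moment, N m; "opening": finger opening in m.
Only numpy, scipy, OpenCV 4.12 (cv2) and the standard library are available. Lean on these libraries where they do the work, as an engineer would, in place of code of your own. Each camera call takes 0.05 s, during which the arm holds its last target. There are 200 camera calls.

## Working session

There is one attempt and no reset: what is moved stays moved. The work goes in short steps, Python scripts to look and compute and a tool call to move; the robot and the scene stay as the last step left them, time stands still between calls to the robot, and variables do not carry over. Pictures are saved under pics/ and viewed, about 8 in all and at most 12, crops included, and the job is handed in when it is done.

Besides the shell and the picture viewer there is one more tool, called as name([rows], argument=value, ...), one row to a line, values as JSON. apply_moves: Moves the arm, as the interface text tells. Its arguments: {"type":"object","properties":{"plan":{"type":"array","items":{"type":"array","items":{"type":"number"}}},"squeeze":{"type":"number"}},"required":["plan"]}

```bash
ls; mkdir -p pics; python3 - <<'E'
from cell import robot,cams
import cv2,numpy as np
s=robot.observe();print(s)
for n in ("scene","top"):
    cv2.imwrite(f"pics/{n}0.png",cams.read_camera(n)); c=cams.calibration(n);print(n,c)
print(cams.calibration("wrist"))
E
```

```text
pics
{'time': 0.0, 'qpos': array([ 1.03999223e+00,  3.42741808e-01,  1.52502880e+00, -1.76123849e-05,
        1.27539311e+00, -1.45959764e-01]), 'qvel': array([ 0.00098751,  0.00025309,  0.00106763,  0.00113334, -0.00024857,
       -0.00016948]), 'joint_efforts': array([-2.85926275e-03, -4.31247926e+01, -2.44216686e+01,  7.15565588e-02,
        5.60635119e-02, -8.05977766e-05]), 'tool_pos': array([0.19685536, 0.48626993, 0.23703093]), 'tool_rot': array([-1.57235314e+00,  2.11836607e-04, -3.84839361e-01]), 'contact_force': array([0.14116029, 1.29742017, 0.98832499]), 'torque': array([ 0.02840917, -0.02549398, -0.00692647]), 'opening': 0.09203031971842954}
scene {'fx': 430.67998563650514, 'fy': 430.67998563650514, 'cx': 253.5418081894285, 'cy': 194.20778262486274, 'extrinsics': array([[-0.57810187,  0.81589916, -0.01033363,  0.31021377],
       [-0.64241008, -0.4472955 ,  0.62228292,  0.27890995],
       [ 0.50309793,  0.36638135,  0.78272421, -1.86326703],
       [ 0.        ,  0.        ,  0.        ,  1.        ]])}
top {'fx': 377.4096110979332, 'fy': 377.4096110979332, 'cx': 257.12
[... 155 characters left out ...]
49e-01, -5.01122365e-02,  2.20711377e-01,
        -5.38904799e-01],
       [-2.20473484e-01,  1.02954190e-02,  9.75338632e-01,
        -1.05160580e+00],
       [ 0.00000000e+00,  0.00000000e+00,  0.00000000e+00,
         1.00000000e+00]])}
{'fx': 331.17800146820264, 'fy': 331.17800146820264, 'cx': 250.44864177071054, 'cy': 190.85625105484345, 'T_tool_cam': array([[ 1.50779511e-03, -9.52882801e-01, -3.03334953e-01,
        -8.32405244e-02],
       [-2.20883342e-04,  3.03334974e-01, -9.52883962e-01,
        -1.47140641e-01],
       [ 9.99998839e-01,  1.50375541e-03,  2.46891051e-04,
        -6.47234402e-04],
       [ 0.00000000e+00,  0.00000000e+00,  0.00000000e+00,
         1.00000000e+00]])}
```

View pics/top0.png

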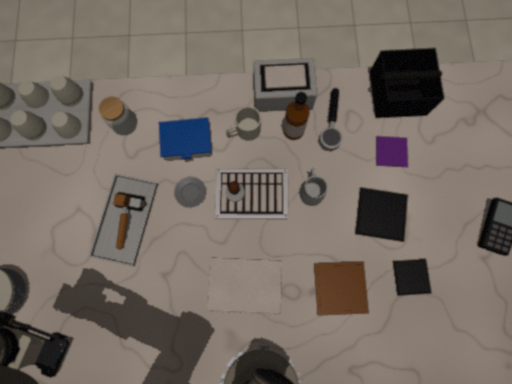

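View pics/scene0.png

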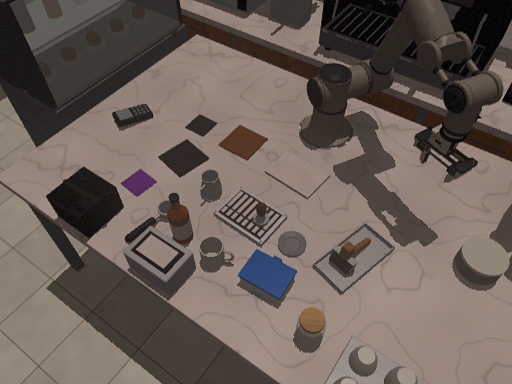

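The top view shows the board around (252,194) with the tamper at (234,188), the jug at (314,188) and the saucer at (190,192). The tray is around (125,220) with the roller's grip at (122,200). The larger black mat is at (382,214); purple, brown and the small black one are decoys. The scene view agrees with this.

```bash
cat > h.py <<'E'
import cv2,numpy as np
from cell import robot,cams
from scipy.spatial.transform import Rotation as R
def cam(n,st=None):
    c=cams.calibration(n)
    if n=="wrist":
        T=np.eye(4);T[:3,:3]=R.from_euler("xyz",st["tool_rot"]).as_matrix();T[:3,3]=st["tool_pos"]
        c["W"]=T@c["T_tool_cam"]
    else: c["W"]=np.linalg.inv(c["extrinsics"])
    return c
def ray(c,u,v,z):
    d=c["W"][:3,:3]@np.array([(u-c["cx"])/c["fx"],-(v-c["cy"])/c["fy"],-1]);o=c["W"][:3,3]
    return (o+d*(z-o[2])/d[2])
def proj(c,p):
    q=np.linalg.inv(c["W"])@np.append(p,1);return c["cx"]-c["fx"]*q[0]/q[2],c["cy"]+c["fy"]*q[1]/q[2]
def blobs(mask,c,z,roi,amin=30):
    x0,y0,x1,y1=roi;m=np.zeros_like(mask);m[y0:y1,x0:x1]=mask[y0:y1,x0:x1]
    for k in cv2.findContours(m,cv2.RETR_EXTERNAL,cv2.CHAIN_APPROX_NONE)[0]:
        a=cv2.contourArea(k)
        if a<amin: continue
        P=np.array([ray(c,u,v,z)[:2] for u,v in k[:,0]],np.float32)
        (cx,cy),(w,h),an=cv2.minAreaRect(P*1000)
        M=cv2.moments(k);px=(M["m10"]/M["m00"],M["m01"]/M["m00"])
        print(f"  a{a:.0f} px({px[0]:.0f},{px[1]:.0f}) rect c=({cx:.0f},{cy:.0f}) {w:.0f}x{h:.0f} ang{an:.1f} cen",np.round(ray(c,*px,z)[:2]*1000))
E
python3 - <<'E'
from h import *
im=cv2.imread("pics/top0.png");c=cam("top");hsv=cv2.cvtColor(im,cv2.COLOR_BGR2HSV);H,S,V=cv2.split(hsv)
print("px samples",im[243,118],im[208,218],im[180,140],im[214,382],im[300,200],im[200,90],im[235,122])
dark=(V<45).astype(np.uint8)
print("mat");blobs(dark,c,.008,(350,180,415,250),200)
br=((V>0)&(H<20)&(S>120)).astype(np.uint8)
print("wood");blobs(br,c,.1,(90,170,260,260),8)
# bright frame / cool-coloured tray (low saturation)
lo=((S<22)).astype(np.uint8)
fr=((S<40)&(V>130)).astype(np.uint8)
print("frame");blobs(fr,c,.02,(205,160,298,228),100)
print("tray");blobs(lo,c,.024,(80,165,165,275),200)
cv2.imwrite("pics/m.png",cv2.resize(np.hstack([im[160:280,80:300],cv2.cvtColor(fr*255,8)[160:280,80:300]]),None,fx=1.8,fy=1.8))
E
```

```text
px samples [26 62 97] [144 146 153] [ 94  97 101] [21 19 21] [118 127 140] [127 137 150] [25 55 89]
mat
  a2066 px(381,214) rect c=(478,-393) 143x143 ang78.0 cen [ 476. -393.]
wood
  a183 px(122,231) rect c=(452,365) 18x96 ang83.9 cen [453. 365.]
  a145 px(121,200) rect c=(540,368) 42x37 ang74.8 cen [541. 368.]
  a74 px(233,187) rect c=(561,50) 32x25 ang15.8 cen [562.  50.]
frame
  a4236 px(247,192) rect c=(565,2) 278x212 ang88.8 cen [564.  12.]
tray
  a3356 px(124,220) rect c=(500,386) 133x254 ang74.4 cen [495. 385.]
```

apply_moves([
  [0.054,-0.013,-0.005,0,-5,0,-1],
  [0.109,-0.026,-0.01,0,-10,0,-1],
  [0.163,-0.039,-0.015,0,-15,0,-1],
  [0.218,-0.052,-0.02,0,-22,0,-1],
  [0.272,-0.063,-0.026,0,-22,0,-1],
])

```text
time: 0.72
tool_pos: [0.4408, 0.3594, 0.3009]
tool_rot: [-1.571, 0.0, 0.0]
contact_force: [0.5, 0.8, -0.3]
opening: 0.092
```

```bash
python3 - <<'E'
from h import *
s=robot.observe();print(s["time"],s["tool_pos"],s["tool_rot"],s["qpos"])
np.save("s1",np.r_[s["tool_pos"],s["tool_rot"]]);cv2.imwrite("pics/w1.png",cams.read_camera("wrist"))
E
```

```text
0.725 [0.44079906 0.35936278 0.30091049] [-1.57076295e+00  3.15315548e-04  4.82570945e-04] [ 5.49124020e-01  3.85864568e-01  1.28419441e+00  1.93870308e-04
  1.47178531e+00 -1.02217406e+00]
```

View pics/w1.png

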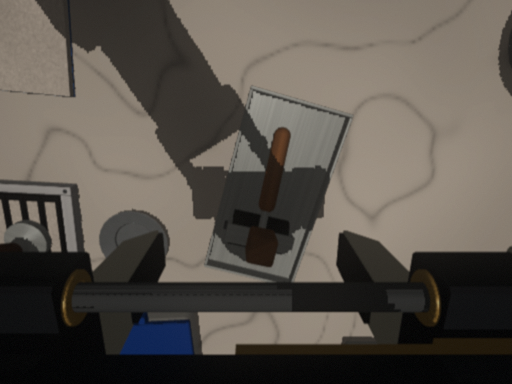

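The wrist view shows the tray with corners at (252,87), (350,117), (298,282) and (207,264). The roller handle runs from (282,133) to (266,208), and the grip top is around (262,246).

```bash
python3 - <<'E'
from h import *
im=cv2.imread("pics/w1.png");a=np.load("s1.npy");c=cam("wrist",dict(tool_pos=a[:3],tool_rot=a[3:]))
t=np.array([ray(c,u,v,.024)[:2] for u,v in [(252,87),(350,117),(298,282),(207,264)]]);print("tray",t.round(3),t.mean(0))
H,S,V=cv2.split(cv2.cvtColor(im,cv2.COLOR_BGR2HSV));m=((H<20)&(S>110)).astype(np.uint8)
print("handle z.022");blobs(m,c,.022,(240,115,300,215),50)
print("grip z.11");blobs(m,c,.11,(235,222,295,275),50)
for p in [(282,130),(266,208)]:print(p,ray(c,*p,.022 if p[1]<150 else .035).round(3))
print("tamper?");blobs(m,c,.1,(0,230,60,260),10)
cv2.imwrite("pics/z.png",cv2.resize(im[195:290,190:330],None,fx=5,fy=5,interpolation=2))
E
```

```text
tray [[0.359 0.361]
 [0.395 0.484]
 [0.633 0.429]
 [0.603 0.296]] [0.49770777 0.39252054]
handle z.022
  a1138 px(274,169) rect c=(465,390) 21x114 ang79.0 cen [463. 390.]
grip z.11
  a899 px(261,246) rect c=(530,371) 33x45 ang77.0 cen [530. 371.]
(282, 130) [0.412 0.399 0.022]
(266, 208) [0.513 0.38  0.035]
tamper?
  a22 px(3,247) rect c=(538,70) 8x8 ang89.9 cen [537.  70.]
```

View pics/z.png

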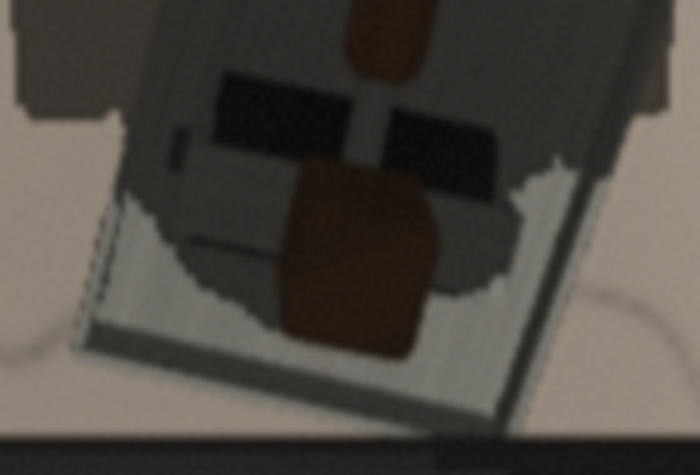

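The crop shows the grip's front top edge from about (247,262) to (272,267), with roller yaw about -11°. I'll do the tamper next.

apply_moves([
  [0.014,0.004,-0.06,0,0,0,-1],
  [0.028,0.008,-0.12,0,0,0,-1],
  [0.04,0.012,-0.18,0,0,0,-1],
  [0.05,0.016,-0.24,0,0,0,-1],
  [0.06,0.02,-0.3,0,0,0,-1],
])

```text
time: 1.4
tool_pos: [0.499, 0.0586, 0.2803]
tool_rot: [-1.571, 0.0, -0.001]
contact_force: [1.1, -0.2, -0.2]
opening: 0.092
```

```bash
python3 - <<'E'
from h import *
a=np.load("s1.npy");c=cam("wrist",dict(tool_pos=a[:3],tool_rot=a[3:]))
print("grip front top edge mid",ray(c,259,264.4,.115).round(3),"butt end",ray(c,282.5,127,.02).round(3))
s=robot.observe();print(s["time"],s["tool_pos"],s["tool_rot"])
np.save("s2",np.r_[s["tool_pos"],s["tool_rot"]]);im=cams.read_camera("wrist");cv2.imwrite("pics/w2.png",im)
E
```

```text
grip front top edge mid [0.551 0.369 0.115] butt end [0.408 0.4   0.02 ]
1.4 [0.49895156 0.05864928 0.28031703] [-1.57065805e+00  3.35532394e-04 -7.53687137e-04]
```

View pics/w2.png

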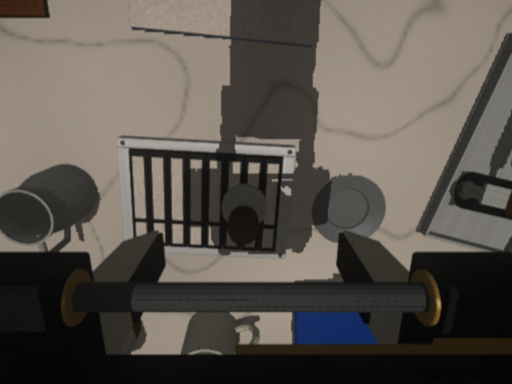

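The wrist view shows the board frame with corners near (119,138), (295,147) and (284,258). The tamper base is around (244,207) and its knob around (243,226). The jug is at left and the saucer at (349,208).

```bash
python3 - <<'E'
from h import *
im=cv2.imread("pics/w2.png");a=np.load("s2.npy");c=cam("wrist",dict(tool_pos=a[:3],tool_rot=a[3:]))
for n,p in dict(UL=(119,138),UR=(295,147),LR=(286,258),LL=(124,249)).items(): print(n,ray(c,*p,.02).round(3))
# frame bottom/top edges: bright mask fit
H,S,V=cv2.split(cv2.cvtColor(im,cv2.COLOR_BGR2HSV))
m=((H<20)&(S>90)&(V<90)).astype(np.uint8);print("knob");blobs(m,c,.1,(215,200,275,250),30)
# base rim leftmost/rightmost
print("base",ray(c,221,207,.037).round(3),ray(c,267,207,.037).round(3),ray(c,244,184,.037).round(3))
cv2.imwrite("pics/z2.png",cv2.resize(np.clip(im[125:265,105:310].astype(float)*2,0,255).astype(np.uint8),None,fx=3.8,fy=3.8,interpolation=2))
E
```

```text
UL [ 0.477 -0.103  0.02 ]
UR [0.488 0.114 0.02 ]
LR [0.643 0.107 0.02 ]
LL [ 0.628 -0.115  0.02 ]
knob
  a850 px(243,225) rect c=(558,50) 41x34 ang20.3 cen [558.  50.]
base [0.561 0.021 0.037] [0.561 0.079 0.037] [0.531 0.05  0.037]
```

View pics/z2.png

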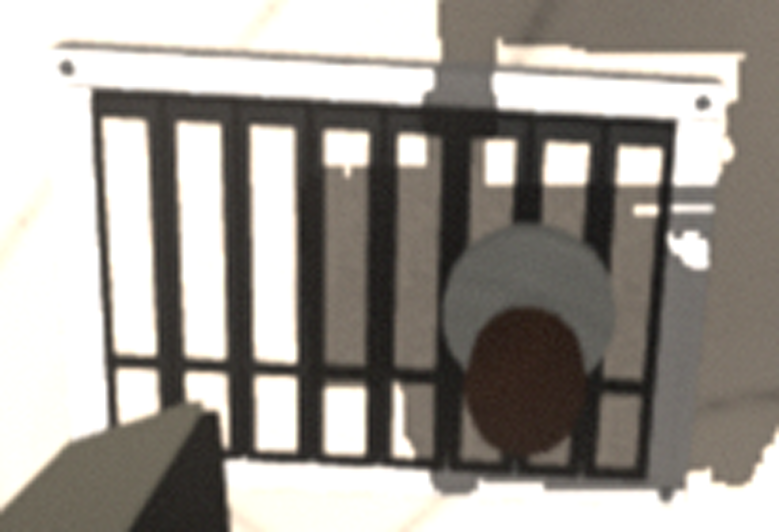

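apply_moves([
  [0.03,0.04,-0.005,0,0,0,-1],
  [0.062,0.08,-0.009,0,0,0,-1],
  [0.062,0.13,-0.009,0,0,0,-1],
  [0.062,0.17,-0.009,0,0,0,-1],
  [0.062,0.202,-0.009,0,0,0,-1],
])

```text
time: 2.08
tool_pos: [0.5602, 0.0518, 0.0765]
tool_rot: [-1.571, 0.002, -0.001]
contact_force: [0.6, 0.3, -0.4]
opening: 0.0918
```

apply_moves([
  [0,0,0,0,0,0,0.1],
  [0,0,0,0,0,0,0.4],
  [0,0,0,0,0,0,0.6],
  [0,0,0,0,0,0,1],
  [0,0,0,0,0,0,1],
], squeeze=30)

```text
time: 2.7
tool_pos: [0.5614, 0.0513, 0.0794]
tool_rot: [-1.571, -0.001, -0.001]
contact_force: [-0.6, -0.5, 0.1]
opening: 0.0464
```

apply_moves([
  [0,0,0,0,0,0,1],
  [0,0,0,0,0,0,1],
  [0,-0.02,0,0,0,0,1],
  [0,-0.06,0,0,0,0,1],
  [0,-0.11,0,0,0,0,1],
])

```text
time: 3.32
tool_pos: [0.5601, 0.0514, 0.1884]
tool_rot: [-1.57, 0.004, -0.001]
contact_force: [2.0, -0.1, -2.2]
opening: 0.0348
```

apply_moves([
  [-0.005,0,-0.05,0,0,0,1],
  [-0.015,0,-0.11,0,0,0,1],
  [-0.03,0,-0.17,0,0,0,1],
  [-0.045,0,-0.23,0,0,0,1],
  [-0.06,0,-0.29,0,0,0,1],
])

```text
time: 3.95
tool_pos: [0.5, -0.2402, 0.1883]
tool_rot: [-1.57, 0.001, -0.001]
contact_force: [-0.5, 0.0, -1.0]
opening: 0.0345
```

apply_moves([
  [-0.007,0,-0.05,0,0,0,1],
  [-0.014,0.01,-0.1,0,0,0,1],
  [-0.02,0.04,-0.145,0,0,0,1],
  [-0.022,0.07,-0.153,0,0,0,1],
  [-0.022,0.1,-0.154,0,0,0,1],
])

```text
time: 4.58
tool_pos: [0.4779, -0.3934, 0.0868]
tool_rot: [-1.57, 0.001, -0.003]
contact_force: [0.1, -0.0, -2.8]
opening: 0.0347
```

apply_moves([
  [0,0.01,0,0,0,0,1],
  [0,0.018,0,0,0,0,1],
  [0,0.021,0,0,0,0,1],
  [0,0.023,0,0,0,0,1],
  [0,0.025,0,0,0,0,1],
])

```text
time: 5.2
tool_pos: [0.4791, -0.3928, 0.0643]
tool_rot: [-1.572, -0.001, -0.001]
contact_force: [0.1, 0.2, -2.5]
opening: 0.0345
```

apply_moves([
  [0,0.001,0,0,0,0,1],
  [0,0.002,0,0,0,0,1],
  [0,0.003,0,0,0,0,1],
  [0,0.003,0,0,0,0,1],
  [0,0.003,0,0,0,0,1],
])

```text
time: 5.82
tool_pos: [0.4791, -0.3929, 0.0618]
tool_rot: [-1.572, -0.001, -0.001]
contact_force: [-1.2, -0.4, 5.1]
opening: 0.0343
```

Touched down (force sign flipped). Release, then rise.

apply_moves([
  [0,0,0,0,0,0,0.2],
  [0,0,0,0,0,0,-0.1],
  [0,0,0,0,0,0,-0.5],
  [0,0,0,0,0,0,-1],
  [0,0,0,0,0,0,-1],
])

```text
time: 6.45
tool_pos: [0.4788, -0.3925, 0.0606]
tool_rot: [-1.571, 0.0, -0.001]
contact_force: [-0.6, -0.1, 0.4]
opening: 0.0716
```

apply_moves([
  [0,-0.02,0,0,0,0,-1],
  [0,-0.06,0,0,0,0,-1],
  [0,-0.12,0,0,0,0,-1],
  [0.02,-0.16,0.02,0,0,0,-1],
  [0.04,-0.18,0.07,0,0,0,-1],
])

```text
time: 7.08
tool_pos: [0.5196, -0.324, 0.2434]
tool_rot: [-1.574, -0.004, -0.004]
contact_force: [1.4, 0.2, -0.7]
opening: 0.0916
```

```bash
python3 - <<'E'
from h import *
im=cams.read_camera("top");cv2.imwrite("pics/t2.png",cv2.resize(im[150:330,200:430],None,fx=3,fy=3))
E
```

```text
(no output)
```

View pics/t2.png

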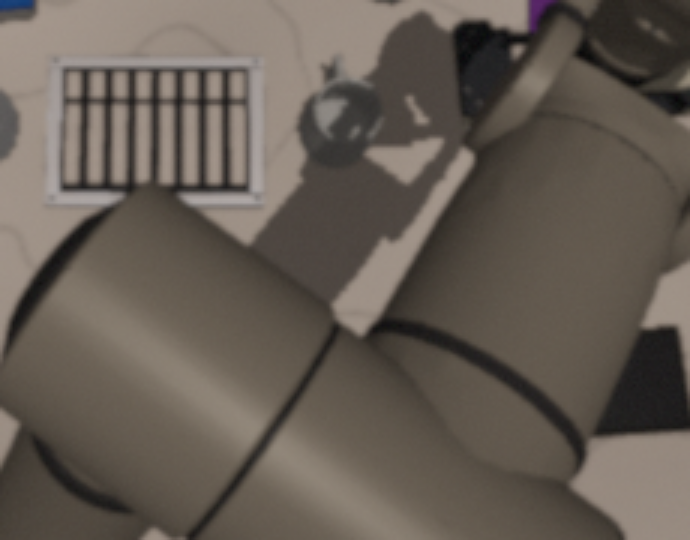

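The crop shows the board clear and the jug at its place; the arm hides the tamper and mat for now, so I'll check them later. Now to the tray.

apply_moves([
  [0,0,0.06,0,-8,0,-1],
  [0,0,0.12,0,-16,0,-1],
  [0,0,0.18,0,-24,0,-1],
  [0.005,0,0.24,0,-32,0,-1],
  [0.01,0,0.3,0,-40,0,-1],
])

```text
time: 7.75
tool_pos: [0.5289, -0.0208, 0.2407]
tool_rot: [-1.571, -0.0, 0.702]
contact_force: [-0.0, -0.1, -0.2]
opening: 0.0916
```

apply_moves([
  [0.04,0,0.045,0,-8,0,-1],
  [0.08,0,0.09,0,-16,0,-1],
  [0.12,0,0.134,0,-24,0,-1],
  [0.16,0,0.179,0,-32,0,-1],
  [0.2,0,0.223,0,-39,0,-1],
])

```text
time: 8.38
tool_pos: [0.539, 0.2787, 0.2407]
tool_rot: [-1.571, -0.0, 1.383]
contact_force: [1.0, -0.4, -0.3]
opening: 0.0919
```

```bash
python3 - <<'E'
from h import *
s=robot.observe();print(s["time"],s["tool_pos"],s["tool_rot"],s["qpos"])
np.save("s3",np.r_[s["tool_pos"],s["tool_rot"]])
im=cams.read_camera("wrist");t=cams.read_camera("top");cv2.imwrite("pics/w3.png",im);cv2.imwrite("pics/t3.png",t)
cv2.imwrite("pics/v3.png",np.vstack([im[:290],cv2.resize(t[170:260,200:420],(512,209))]))
E
```

```text
8.375 [0.53895221 0.27865999 0.24066625] [-1.57096109e+00 -1.90118038e-05  1.38250356e+00] [ 3.50965385e-01  4.92087531e-01  1.27954516e+00 -6.96952983e-05
  1.36980881e+00 -2.60232059e+00]
```

View pics/v3.png

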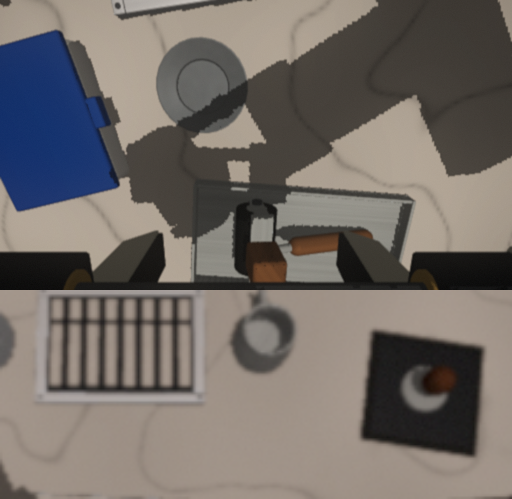

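The wrist view shows the grip at about (267,263) and the handle running right to (372,238). In the top crop the tamper stands upright in the middle of the mat.

```bash
python3 - <<'E'
from h import *
a=np.load("s3.npy");c=cam("wrist",dict(tool_pos=a[:3],tool_rot=a[3:]))
im=cv2.imread("pics/w3.png");H,S,V=cv2.split(cv2.cvtColor(im,cv2.COLOR_BGR2HSV));m=((H<20)&(S>110)).astype(np.uint8)
for z in(.08,.112):blobs(m,c,z,(235,235,290,284),50)
u=np.array([np.cos(np.radians(-11)),np.sin(np.radians(-11))]);
# predicted projections of grip block for centre guess
for g in [(.540,.372),(.537,.371)]:
    for s in(-1,1):
        for t in(-1,1):
            for h in (-24,24):
                x=17*s*np.cos(.155)-h*np.sin(.155);z=88+h*np.cos(.155)+17*s*np.sin(.155)
                p=np.array(g)*1000+u*x+np.array([-u[1],u[0]])*16*t
                print((s,t,h),np.round(proj(c,np.r_[p,z]/1000)),end=" ")
    print()
print(np.where(m[235:284,235:290].any(0))[0][[0,-1]]+235,np.where(m[235:284,235:290].any(1))[0][[0,-1]]+235)
E
```

```text
a1342 px(265,263) rect c=(540,374) 47x42 ang79.1 cen [541. 375.]
  a1342 px(265,263) rect c=(538,356) 42x38 ang79.1 cen [539. 356.]
(-1, -1, -24) [277. 239.] (-1, -1, 24) [289. 261.] (-1, 1, -24) [276. 265.] (-1, 1, 24) [288. 290.] (1, -1, -24) [246. 241.] (1, -1, 24) [254. 264.] (1, 1, -24) [246. 268.] (1, 1, 24) [253. 293.] 
(-1, -1, -24) [280. 238.] (-1, -1, 24) [292. 260.] (-1, 1, -24) [279. 264.] (-1, 1, 24) [291. 289.] (1, -1, -24) [249. 240.] (1, -1, 24) [256. 263.] (1, 1, -24) [249. 266.] (1, 1, 24) [256. 292.] 
[246 286] [242 282]
```

apply_moves([
  [0.03,0.01,0.01,-3,0,0,-1],
  [0.06,0.02,0.02,-6,0,0,-1],
  [0.085,0.035,0.028,-8.9,0,0,-1],
  [0.093,0.059,0.03,-8.9,0,0,-1],
  [0.093,0.059,0.03,-8.9,0,0,-1],
])

```text
time: 9.1
tool_pos: [0.5264, 0.3731, 0.1796]
tool_rot: [-1.723, 0.003, 1.378]
contact_force: [1.3, 0.2, -0.1]
opening: 0.0917
```

apply_moves([
  [0,0.03,0,0,0,0,-1],
  [0,0.06,0,0,0,0,-1],
  [0,0.085,0,0,0,0,-1],
  [0,0.1,0,0,0,0,-1],
  [0,0.1,0,0,0,0,-1],
])

```text
time: 9.72
tool_pos: [0.543, 0.37, 0.0826]
tool_rot: [-1.725, 0.001, 1.377]
contact_force: [-0.6, -0.1, -0.2]
opening: 0.0918
```

apply_moves([
  [0,0,0,0,0,0,0],
  [0,0,0,0,0,0,0.3],
  [0,0,0,0,0,0,0.6],
  [0,0,0,0,0,0,1],
  [0,0,0,0,0,0,1],
], squeeze=50)

```text
time: 10.35
tool_pos: [0.5428, 0.3708, 0.083]
tool_rot: [-1.726, -0.0, 1.378]
contact_force: [-0.3, -0.9, -0.7]
opening: 0.0469
```

apply_moves([
  [0,0,0,0,0,0,1],
  [0,0,0,0,0,0,1],
  [0,-0.01,0,0,0,0,1],
  [0,-0.03,0,0,0,0,1],
  [0,-0.06,0,0,0,0,1],
])

```text
time: 10.98
tool_pos: [0.5324, 0.3719, 0.1413]
tool_rot: [-1.723, 0.003, 1.378]
contact_force: [0.4, 1.5, -5.5]
opening: 0.0341
```

apply_moves([
  [0,-0.03,0,4,0,0,1],
  [0,-0.06,0,8.9,0,0,1],
  [-0.04,-0.06,0,8.9,0,0,1],
  [-0.08,-0.06,0,8.9,0,0,1],
  [-0.12,-0.06,0,8.9,0,0,1],
])

```text
time: 11.6
tool_pos: [0.5007, 0.2553, 0.2012]
tool_rot: [-1.57, 0.001, 1.379]
contact_force: [-0.1, -0.6, -6.0]
opening: 0.0341
```

```bash
python3 - <<'E'
from h import *
c=cam("top");p=np.array([ray(c,200+u/3,150+v/3,.02)[:2] for u,v in[(47,58),(264,58),(262,206),(45,204)]])
print(p.round(3),p.mean(0));s=robot.observe();print(s["tool_pos"],s["tool_rot"],np.degrees(s["tool_rot"][2]),s["contact_force"],s["torque"])
E
```

```text
[[ 0.641  0.107]
 [ 0.63  -0.117]
 [ 0.475 -0.105]
 [ 0.489  0.113]] [ 0.55879173 -0.00056651]
[0.5006955  0.25530436 0.20122725] [-1.56997871e+00  6.93222292e-04  1.37851721e+00] 78.98321790575932 [-0.05206437 -0.58774678 -5.99147529] [ 0.05021661 -0.08550443 -0.02157198]
```

apply_moves([
  [-0.031,0,-0.019,0,10,0,1],
  [-0.062,0,-0.038,0,20,0,1],
  [-0.094,0,-0.057,0,30,0,1],
  [-0.125,0,-0.076,0,40,0,1],
  [-0.156,0,-0.0945,0,50,0,1],
])

```text
time: 12.22
tool_pos: [0.5642, 0.0842, 0.2013]
tool_rot: [-1.57, 0.001, 0.5]
contact_force: [0.1, 0.9, -5.0]
opening: 0.0337
```

apply_moves([
  [0,0,0,0,10,0,1],
  [0,0.01,0,0,20,0,1],
  [0,0.03,0,0,30,0,1],
  [0,0.06,0,0,32,0,1],
  [0,0.06,0,0,32,0,1],
])

```text
time: 12.85
tool_pos: [0.5622, 0.0853, 0.1392]
tool_rot: [-1.571, 0.007, -0.053]
contact_force: [-1.0, -0.6, -6.1]
opening: 0.0344
```

```bash
python3 - <<'E'
from h import *
s=robot.observe();print(s["tool_pos"],np.degrees(s["tool_rot"]),s["contact_force"],s["torque"],s["qpos"])
im=np.hstack([cv2.resize(cams.read_camera("scene")[150:290,190:360],(510,420)),cv2.resize(cams.read_camera("wrist"),None,fx=.55,fy=.55)[:200].repeat(1,0) if 0 else np.zeros((420,1,3),np.uint8)])
w=cv2.resize(cams.read_camera("wrist"),(280,210));im=np.hstack([im,np.vstack([w,0*w])]);cv2.imwrite("pics/v4.png",im)
E
```

```text
[0.56222108 0.08530508 0.1391932 ] [-90.03162753   0.38481197  -3.00999222] [-0.95378975 -0.5917516  -6.0798645 ] [-0.11718562  0.02846293  0.0290386 ] [ 1.58707285e-02  5.17386197e-01  1.53354377e+00 -1.02975881e-04
  1.09740095e+00 -1.50234592e+00]
```

View pics/v4.png

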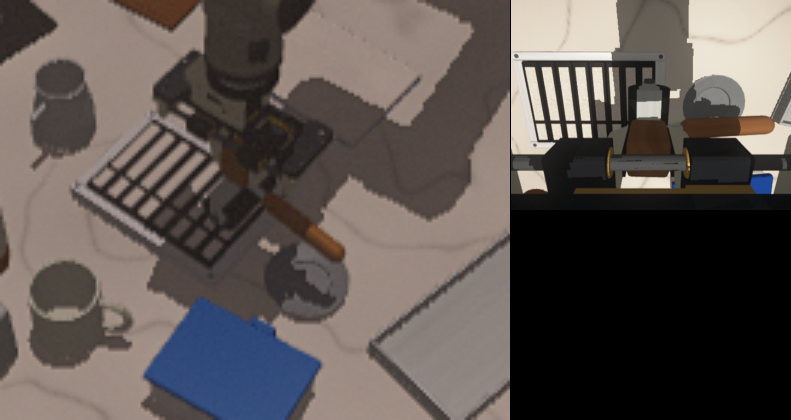

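The view shows the roller level over the saucer-end row, with the handle over the saucer, parallel to the board. Lowering now.

apply_moves([
  [0,0.012,0,0,0,0,1],
  [0,0.022,0,0,0,0,1],
  [0,0.028,0,0,0,0,1],
  [0,0.031,0,0,0,0,1],
  [0,0.032,0,0,0,0,1],
], squeeze=60)

```text
time: 13.58
tool_pos: [0.5644, 0.0854, 0.1094]
tool_rot: [-1.571, 0.0, -0.053]
contact_force: [0.3, 0.4, -5.6]
opening: 0.0338
```

apply_moves([
  [0,0.001,0,0,0,0,1],
  [0,0.002,0,0,0,0,1],
  [0,0.003,0,0,0,0,1],
  [0,0.004,0,0,0,0,1],
  [0,0.004,0,0,0,0,1],
])

```text
time: 14.2
tool_pos: [0.5643, 0.0854, 0.1054]
tool_rot: [-1.571, 0.0, -0.053]
contact_force: [0.1, 0.4, -6.3]
opening: 0.034
```

apply_moves([
  [0,0.001,0,0,0,0,1],
  [0,0.002,0,0,0,0,1],
  [0,0.003,0,0,0,0,1],
  [0,0.003,0,0,0,0,1],
  [0,0.003,0,0,0,0,1],
])

```text
time: 14.82
tool_pos: [0.5645, 0.0854, 0.1027]
tool_rot: [-1.571, -0.0, -0.053]
contact_force: [-1.5, -0.1, 0.6]
opening: 0.0334
```

apply_moves([
  [0,0.001,0,0,0,0,1],
  [0,0.002,0,0,0,0,1],
  [0,0.002,0,0,0,0,1],
  [0,0.002,0,0,0,0,1],
  [0,0.002,0,0,0,0,1],
])

```text
time: 15.45
tool_pos: [0.5645, 0.0854, 0.1004]
tool_rot: [-1.571, -0.0, -0.053]
contact_force: [-1.6, 0.6, -0.4]
opening: 0.0338
```

apply_moves([
  [0,0.0005,0,0,0,0,1],
  [0,0.001,0,0,0,0,1],
  [0,0.0015,0,0,0,0,1],
  [0,0.0015,0,0,0,0,1],
  [0,0.0015,0,0,0,0,1],
])

```text
time: 16.08
tool_pos: [0.5646, 0.0859, 0.0995]
tool_rot: [-1.57, -0.001, -0.053]
contact_force: [-3.0, 3.3, 5.0]
opening: 0.0338
```

apply_moves([
  [0,0.0005,-0.002,0,0,0,1],
  [0,0.0005,-0.006,0,0,0,1],
  [0,0.0005,-0.011,0,0,0,1],
  [0,0.0005,-0.016,0,0,0,1],
  [0,0.0005,-0.022,0,0,0,1],
])

```text
time: 16.7
tool_pos: [0.5631, 0.0631, 0.0994]
tool_rot: [-1.571, -0.0, -0.053]
contact_force: [-4.7, 0.3, 9.9]
opening: 0.0338
```

apply_moves([
  [0,0,-0.007,0,0,0,1],
  [0,0,-0.014,0,0,0,1],
  [0,0,-0.021,0,0,0,1],
  [0,0,-0.028,0,0,0,1],
  [0,0,-0.036,0,0,0,1],
])

```text
time: 17.32
tool_pos: [0.561, 0.0277, 0.0995]
tool_rot: [-1.57, -0.0, -0.053]
contact_force: [-5.5, 1.6, 9.6]
opening: 0.0338
```

apply_moves([
  [0,0,-0.007,0,0,0,1],
  [0,0,-0.014,0,0,0,1],
  [0,0,-0.021,0,0,0,1],
  [0,0,-0.028,0,0,0,1],
  [0,0,-0.036,0,0,0,1],
])

```text
time: 17.95
tool_pos: [0.5589, -0.0088, 0.0994]
tool_rot: [-1.571, 0.001, -0.053]
contact_force: [-6.5, 1.0, 10.7]
opening: 0.0337
```

apply_moves([
  [0,0,-0.007,0,0,0,1],
  [0,0,-0.014,0,0,0,1],
  [0,0,-0.021,0,0,0,1],
  [0,0,-0.028,0,0,0,1],
  [0,0,-0.036,0,0,0,1],
])

```text
time: 18.58
tool_pos: [0.5569, -0.0443, 0.0994]
tool_rot: [-1.57, 0.001, -0.053]
contact_force: [-6.7, 1.8, 11.2]
opening: 0.0338
```

apply_moves([
  [0,0,-0.008,0,0,0,1],
  [0,0,-0.016,0,0,0,1],
  [0,0,-0.024,0,0,0,1],
  [0,0,-0.031,0,0,0,1],
  [0,0,-0.039,0,0,0,1],
])

```text
time: 19.2
tool_pos: [0.5546, -0.0839, 0.0994]
tool_rot: [-1.571, 0.001, -0.053]
contact_force: [-6.8, 1.3, 11.5]
opening: 0.0339
```

```bash
python3 - <<'E'
from h import *
s=robot.observe();print(s["tool_pos"],np.degrees(s["tool_rot"]),s["contact_force"],s["torque"])
w=cams.read_camera("wrist");t=cams.read_camera("scene")
cv2.imwrite("pics/v5.png",np.hstack([cv2.resize(np.clip(w[90:290,100:400].astype(float)*1.5,0,255).astype(np.uint8),(480,320)),cv2.resize(t[170:270,190:290],(320,320))]))
E
```

```text
[ 0.55458098 -0.08386258  0.09942156] [-9.00370925e+01  7.79313460e-02 -3.01562934e+00] [-6.79891486  1.26438025 11.52287569] [0.15559367 1.25114327 0.0484844 ]
```

View pics/v5.png

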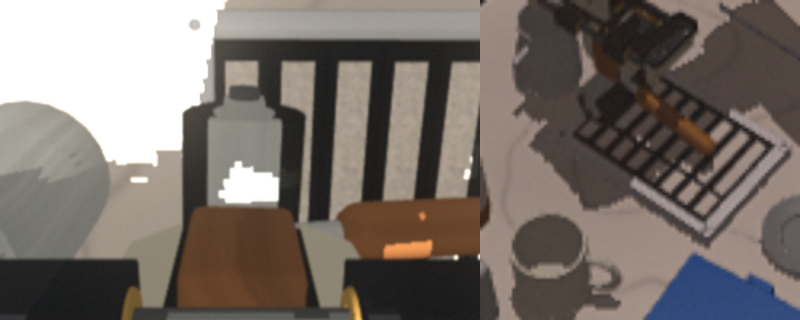

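The wrist view shows the wheel over the last row, just short of the jug, and the rows behind it look level with the frame. I'll roll back with slightly more pressure as assurance; it's on the way to the tray anyway.

apply_moves([
  [0,0.0003,-0.003,0,0,0,1],
  [0,0.0005,0.006,0,0,0,1],
  [0,0.0005,0.018,0,0,0,1],
  [0,0.0005,0.03,0,0,0,1],
  [0,0.0005,0.042,0,0,0,1],
])

```text
time: 19.92
tool_pos: [0.5579, -0.0419, 0.0994]
tool_rot: [-1.572, -0.001, -0.053]
contact_force: [-4.5, -0.6, 11.3]
opening: 0.034
```

apply_moves([
  [0,0,0.012,0,0,0,1],
  [0,0,0.024,0,0,0,1],
  [0,0,0.036,0,0,0,1],
  [0,0,0.048,0,0,0,1],
  [0,0,0.06,0,0,0,1],
])

```text
time: 20.55
tool_pos: [0.5625, 0.0181, 0.0994]
tool_rot: [-1.572, -0.005, -0.053]
contact_force: [1.0, 0.6, 6.1]
opening: 0.0339
```

apply_moves([
  [0,0,0.012,0,0,0,1],
  [0,0,0.024,0,0,0,1],
  [0,0,0.036,0,0,0,1],
  [0,0,0.048,0,0,0,1],
  [0,0,0.06,0,0,0,1],
])

```text
time: 21.18
tool_pos: [0.5669, 0.0782, 0.0995]
tool_rot: [-1.571, -0.007, -0.053]
contact_force: [4.7, 0.0, 5.6]
opening: 0.0339
```

```bash
python3 - <<'E'
from h import *
s=robot.observe();print(s["time"],s["tool_pos"],np.degrees(s["tool_rot"]),s["contact_force"],s["torque"])
w=cams.read_camera("wrist")
cv2.imwrite("pics/v6.png",cv2.resize(np.clip(w[110:290,60:360].astype(float)*1.6,0,255).astype(np.uint8),(800,480)))
E
```

```text
21.175 [0.56687902 0.07823078 0.09947548] [-90.02168763  -0.41344758  -3.05119582] [4.70826924 0.02099692 5.59374203] [-0.32125399 -0.96806553  0.07399047]
```

View pics/v6.png

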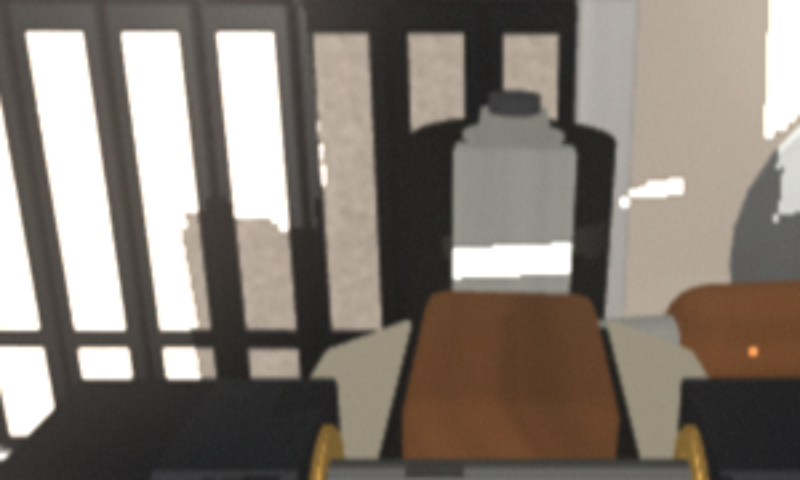

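All rows look evenly level with the frame in this view, and the wheel height stayed constant at the flush level on both passes. Lift and return the roller.

apply_moves([
  [0,-0.01,0,0,0,0,1],
  [0,-0.035,0,0,0,0,1],
  [0,-0.065,0,0,0,0,1],
  [0,-0.085,0,0,-10,0,1],
  [0,-0.1,0,0,-20,0,1],
])

```text
time: 21.85
tool_pos: [0.5631, 0.0779, 0.1979]
tool_rot: [-1.57, 0.003, 0.301]
contact_force: [0.1, 0.4, -5.6]
opening: 0.0338
```

apply_moves([
  [0,0,0.038,0,-10,0,1],
  [0.001,0,0.076,0,-20,0,1],
  [0.001,0,0.114,0,-30,0,1],
  [0.002,0,0.152,0,-40,0,1],
  [0.0024,0,0.1895,0,-50,0,1],
])

```text
time: 22.48
tool_pos: [0.5098, 0.2607, 0.1969]
tool_rot: [-1.569, 0.003, 1.174]
contact_force: [-0.3, -0.1, -6.1]
opening: 0.0337
```

apply_moves([
  [0.025,0,0.005,0,-6,0,1],
  [0.05,0,0.011,0,-12,0,1],
  [0.08,0,0.018,0,-12,0,1],
  [0.112,0.02,0.025,0,-12,0,1],
  [0.112,0.036,0.025,0,-12,0,1],
])

```text
time: 23.1
tool_pos: [0.5309, 0.3743, 0.1595]
tool_rot: [-1.568, 0.002, 1.38]
contact_force: [-0.3, 0.0, -5.7]
opening: 0.0336
```

apply_moves([
  [0,0,0,-8.9,0,0,1],
  [0,0.02,-0.004,-8.9,0,0,1],
  [0,0.045,-0.008,-8.9,0,0,1],
  [-0.001,0.064,-0.011,-8.9,0,0,1],
  [-0.001,0.072,-0.0122,-8.9,0,0,1],
])

```text
time: 23.72
tool_pos: [0.5425, 0.368, 0.0876]
tool_rot: [-1.722, 0.004, 1.377]
contact_force: [0.6, 0.2, -5.4]
opening: 0.034
```

apply_moves([
  [0,0.001,0,0,0,0,1],
  [0,0.002,0,0,0,0,1],
  [0,0.003,0,0,0,0,1],
  [0,0.0035,0,0,0,0,1],
  [0,0.0035,0,0,0,0,1],
])

```text
time: 24.35
tool_pos: [0.5442, 0.3698, 0.0867]
tool_rot: [-1.726, -0.0, 1.378]
contact_force: [0.9, 0.7, -5.6]
opening: 0.0343
```

apply_moves([
  [0,0.001,0,0,0,0,1],
  [0,0.002,0,0,0,0,1],
  [0,0.003,0,0,0,0,1],
  [0,0.0035,0,0,0,0,1],
  [0,0.0035,0,0,0,0,1],
])

```text
time: 24.98
tool_pos: [0.5448, 0.3697, 0.083]
tool_rot: [-1.726, -0.0, 1.378]
contact_force: [1.1, -0.9, -5.4]
opening: 0.034
```

apply_moves([
  [0,0.0005,0,0,0,0,1],
  [0,0.001,0,0,0,0,1],
  [0,0.0015,0,0,0,0,1],
  [0,0.0015,0,0,0,0,1],
  [0,0.0015,0,0,0,0,1],
])

```text
time: 25.6
tool_pos: [0.5456, 0.3696, 0.0829]
tool_rot: [-1.728, -0.001, 1.378]
contact_force: [-2.1, -3.6, 6.3]
opening: 0.0338
```

Contact with the tray. Release, then withdraw along the tool axis.

apply_moves([
  [0,0,0,0,0,0,0.2],
  [0,0,0,0,0,0,-0.1],
  [0,0,0,0,0,0,-0.5],
  [0,0,0,0,0,0,-1],
  [0,0,0,0,0,0,-1],
])

```text
time: 26.22
tool_pos: [0.545, 0.3697, 0.0815]
tool_rot: [-1.726, -0.0, 1.378]
contact_force: [-0.4, 0.4, 0.4]
opening: 0.072
```

apply_moves([
  [0,0,0,0,0,0,-1],
  [0,-0.02,0,0,0,0,-1],
  [0,-0.06,0,0,0,0,-1],
  [-0.02,-0.11,0,0,0,0,-1],
  [-0.06,-0.15,0.04,0,0,0,-1],
])

```text
time: 26.85
tool_pos: [0.4786, 0.326, 0.2243]
tool_rot: [-1.731, -0.004, 1.377]
contact_force: [-0.5, 0.4, 0.2]
opening: 0.0916
```

apply_moves([
  [0,0,0.05,0,0,0,-1],
  [0,0,0.1,0,0,0,-1],
  [0,0,0.1,0,0,0,-1],
  [0,0,0.1,0,0,0,-1],
  [0,0,0.1,0,0,0,-1],
])

```text
time: 27.48
tool_pos: [0.3814, 0.3447, 0.2054]
tool_rot: [-1.727, -0.001, 1.377]
contact_force: [0.3, 1.1, 0.3]
opening: 0.0918
```

```bash
python3 - <<'E'
from h import *
s=robot.observe();print(s["time"],s["tool_pos"],s["contact_force"],s["qvel"].round(3))
t=cams.read_camera("top");sc=cams.read_camera("scene");cv2.imwrite("pics/t9.png",t)
cv2.imwrite("pics/v9.png",np.vstack([cv2.resize(sc[125:300,130:410],(640,400)),cv2.resize(t[160:270,80:420],(640,200))]))
E
```

```text
27.475 [0.38136195 0.34470328 0.20543633] [0.25298473 1.05762284 0.29350824] [-0.005  0.006  0.007  0.003 -0.001  0.003]
```

View pics/v9.png

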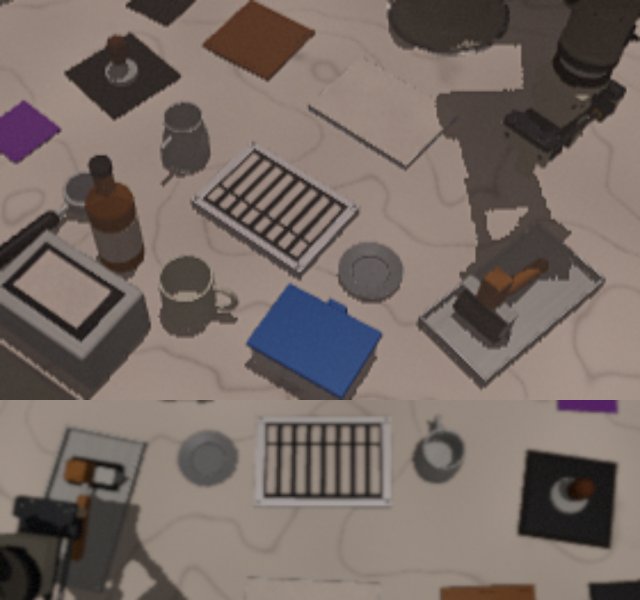

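The roller lies wheel down in the tray, the tamper is upright on the mat, the rows look flush, and the jug, saucer and the rest look unmoved. The arm is clear of everything, so I'm handing in.

```bash
python3 -c "
from cell import robot
print(robot.hand_in())"
```

```text
the job is handed in; nothing more can be done
None
```

The job is done and was handed in at about 27.5 s of the 67 s allowed. No verdict was reported.

- **Tamper:** I lifted it off the board and stood it on the larger black mat. The tool's position at release was within about 2 mm of the measured mat centre.
- **Rolling:** I took the roller by its palm grip and held it level, with the handle over the saucer side. I rolled from the saucer-end row to the jug-end row and back in one contact. The force at the readings after each step was about 11–18 N; I did not see the force between them.
- **Roller:** I laid it back in the tray tipped at its rest angle, released it and backed the arm off.

**Last checks:**
- **Rows:** The tool height stayed at 99.4–99.5 mm on both passes, which matches the flush level. The last pictures show all eight rows level with the frame. Row travel itself could not be read directly.
- **Placing:** The roller lies wheel down in the tray, the tamper stands upright on the mat, and the jug, saucer and other things look unmoved. I judged this by eye rather than measuring it again.
- **Side force:** While rolling there was up to 7 N sideways and about 1.3 N m on the wrist, probably from a slight misalignment or from the wheel dragging sideways. It did no visible harm.

No check failed. I viewed all 12 pictures allowed, against the planned 8.

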